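Open the specimen chamber by its hidden release notch

TASK

Open the specimen chamber with a fingertip; there is nothing to pick up. Feel along the top edge of its black locking collar until you find the finger notch, and press down the release key in it so that the latch lets go and the cover springs up. Then push the raised cover sideways round its post until the mouth of the chamber is clear and leave it standing there, with the specimen cup inside and everything round about undisturbed.

Things in the scene. Friction and masses are not known exactly. Their poses are not given: they have to be found in the camera images.
- chamber: Specimen chamber: heavy white round base (224 mm across, 38 mm high) that cannot move, black knurled locking collar on it, aluminium cover with a round sight glass in the middle. Origin on the desk under the centre of its mouth, a round pocket 96 mm wide; z up; x points from the mouth to the steel post, so its front is the -x side. Post, arm and guide fork cross the collar only at the rear (+x).
- collar_top (a point): Point on the mouth's axis, 70 mm above the desk, level with the collar's flat top face; axes as the chamber's. The face runs from radius 74 mm to the knurled edge at 108 mm; inside it, from radius 70 mm in, a guard lip stands 12 mm higher. The collar is stiff and stays put. One finger notch is cut in it, anywhere: its middle lies within 75 degrees either side of the chamber's front (-x).
- release_key (a joint): Black key filling the floor of the notch, 6 mm below the collar's top face. The notch runs from radius 74 mm out through the edge; it is 40 mm wide inside, 49 mm at radius 91 mm, 58 mm at the edge. Value in m: 0 up, 0.007 fully down. Sprung, 3 N to start, 6.5 N at the bottom; the latch lets the cover go at about 0.004; the key springs back when let go.
- cover_lift (a joint): Rise of the cover in m: 0 to 0.002 down and latched, 0.020 fully risen. Springs lift it by themselves in about a second once the latch lets go, and hold it up with about 5 N.
- cover_swing (a joint): Swing of the cover about the post in rad: 0 over the mouth, growing counter-clockwise seen from above, stop at 1.2; at 0.8 the mouth is clear. It stays where it is left. A guide fork blocks it until the cover has risen. 1 to 2 N at the cover moves it slowly.
- cover_top (a point): Centre of the cover's top face, 95 mm above the desk when down and 115 mm when risen. Below it a round aluminium drum 104 mm across, 22 mm high, on a flange 120 mm across, 7 mm thick. From the drum an arm 22 mm wide and 12 mm high, its top 2 mm above this point, runs to the post's axis, 142 mm away; the post's black cap is the highest part, 142 mm above the desk.
- cup_in: White open specimen cup, 73 mm across and 42 mm high, standing inside the chamber under the cover. Origin: centre of its underside.
- cup_a: White open specimen cup, 73 mm across, 41 mm high, loose on the desk near the chamber. Origin: centre of its underside.
- cup_b: A second cup of the same kind, loose on the desk near the chamber. Origin: centre of its underside.
- tweezers: Steel tweezers, 15 x 124 x 9 mm, lying loose on the desk. Origin: centre of the underside.

How it is judged:
By the outcome, as a careful person would: the job done as asked, in the order asked, and still so for the second after the job is handed in, with the robot touching nothing.
It also fails if it takes over 72 s, if anything falls off the work surface, if the arm or the gripper's body presses on something with over 40 N, if the wrist force passes 120 N, or if a joint passes its speed limit or range.

ROBOT

A 6-joint arm with a two-finger parallel gripper is mounted at the origin on a cart in front of the work surface, level with it; the furniture and walls round the work are solid. World frame = base frame: x ahead of the robot, y to its left, z up, the work surface at z = 0. Lengths are in mm, angles in rad, forces in N, time in s.
With the tool pointing down it reaches from about 350 to 725 mm from the base axis. Payload 4.3 kg.
Tool frame: the origin (TCP) lies midway between the tips of the shut fingers; the grasp point (between the pads) lies env.grasp_offset behind it (env.grasp_offset is the distance from the TCP to the grasp point, in mm); z points along the fingers, y is the line along which they close (so a half turn about z gives the same grasp; the last joint's range is limited). The gripper opens to 85 mm and grips with 20 to 120 N. Pads are 22 mm wide; open, the fingers measure 114 mm over their backs; the gripper's body (76 mm by 85 mm) begins 54 mm behind the grasp point. The pads swing forward as they close: fully open they stand 13 mm farther back than shut.
Start: joints at [-1.387, 0.377, 0.081, 1.274, 0, 1.46], TCP at [166.526, -550.396, 231.329] pointing down, gripper open.
Joint ranges: [-2.72, 2.72], [-0.84, 1.66], [-1.02, 1.22], [-1.77, 2.12], [-1.37, 1.28], [-3.14, 3.14]. Speed limits (rad/s): [2.57, 2.57, 3.14, 3.14, 3.14, 3.14].

INTERFACE

Orientations are given as a unit quaternion [w, x, y, z].
In Python, from workcell import env gives the robot as it stands.
- The arm moves only by the tool jog_arm, never from a script. Its argument "rows" is a list of rows, each a list of 2 entries, a list of its own where there are three numbers: the shift along the tool's x, y, z in cm, then the turn about the tool's z in units of 10 degrees (1.0 is 10 degrees). A call has 1 to 5 rows; each row shifts and turns the commanded pose from where the row before left it, along the tool's axes as they then stand; what a row does not reach is not made up. A row lasts 1/8 s, in which the tool goes at most 62.5 mm and 10.7 degrees, less where a joint would pass 70% of its speed; a pose out of reach is approached as far as the arm can. A call is refused whole if a number of a shift passes 6.25 or a number of a turn 1, either way. A call with a gripper value outside its range is refused whole. "grip" is the opening, from 0 (shut) to 1 (fully open), set as the call begins (left out, the last holds). The fingers move at their own pace and stop on an object; "force" is the grip in N (left out, the last holds). Time passes only in rows, so rows that do not move let the fingers close. It gives the time, the measured TCP pose, the force, the opening and the grip force at its end, in the units of the state.
- env.observe(): the state, without advancing time (a new reading comes with each control period).
- env.grab_frame(name): name is "side" or "top" or "wrist"; returns the picture (400x640x3 uint8, blue, green, red); there is no depth.
- env.calibration(name): a dict with "intrinsics" (3x3 intrinsics, pixels), "rvec" (rotation vector, rad) and "tvec" (3), from world to camera coordinates, as OpenCV has them. Camera axes: x right, y down, z forward; pixel columns grow to the right and rows downward; lengths in mm; the calibration is good to about 2 mm. The wrist camera is an equidistant fisheye: a pixel r from the principal point sees the ray r / f radians off the axis. A picture is of the moment at which its call begins: read the wrist's pose just before it. calibration takes no time and is no camera call; for the wrist camera it gives the pose at the moment of the call.
- env.finish_job(): hands the job in; it is judged then, once.
The state is a dict: "t": time; "joint_positions": joint angles; "qd": joint speeds; "joint_torque": joint torques, N m; "position": TCP position; "orientation": TCP orientation; "ft_force": force on the tool from outside, world axes, zero at the start; "wrist_torque": the same for the moment, N m; "width": finger opening in mm; "grasp_force": force on a finger pad.
Only numpy, scipy, OpenCV 4.12 (cv2) and the standard library are available. Lean on these libraries where they do the work, as an engineer would, in place of code of your own. Each camera call takes 0.05 s, during which the arm holds its last target. There are 200 camera calls.

## Working session

There is one attempt and no reset: what is moved stays moved. The work goes in short steps, Python scripts to look and compute and a tool call to move; the robot and the scene stay as the last step left them, time stands still between calls to the robot, and variables do not carry over. Pictures are saved under pics/ and viewed, at most 10 in all, crops included, and the job is handed in when it is done.

Besides the shell and the picture viewer there is one more tool, called after "Request:" as name(argument=value, ...) on one line, values as JSON. jog_arm: Moves the arm, as the interface text tells. Its arguments: {"type":"object","properties":{"rows":{"type":"array"},"grip":{"type":"number"},"force":{"type":"number"}},"required":["rows"]}

```bash
ls; mkdir -p pics
python3 - <<'E'
from workcell import env
import cv2,numpy as np
for n in("top","side"):
    im=env.grab_frame(n); cv2.imwrite(f"pics/{n}0.png",im)
    c=env.calibration(n); R=cv2.Rodrigues(np.array(c["rvec"],float))[0]
    print(n,np.array(c["intrinsics"]).tolist(),(-R.T@np.array(c["tvec"]).ravel()).round(),R.round(2).tolist())
o=env.observe(); print({k:np.round(v,3).tolist() for k,v in o.items()}, env.grasp_offset)
E
```

```text
pics
top [[415.5583456001716, 0.0, 320.20558562982836], [0.0, 415.5583456001716, 198.80750329765795], [0.0, 0.0, 1.0]] [ 327. -195. 1139.] [[-0.0, -1.0, -0.01], [-0.99, 0.0, -0.17], [0.17, 0.01, -0.99]]
side [[491.8366465152664, 0.0, 320.42260437551744], [0.0, 491.8366465152664, 197.85239355863482], [0.0, 0.0, 1.0]] [ 323.  376. 1009.] [[-0.96, -0.3, 0.01], [-0.25, 0.8, -0.55], [0.16, -0.52, -0.84]]
{'t': 0.1, 'joint_positions': [-1.387, 0.378, 0.08, 1.274, 0.0, 1.46], 'qd': [-0.001, -0.0, 0.003, -0.002, 0.0, -0.0], 'joint_torque': [0.001, -46.469, 27.058, 0.012, -0.0, -0.0], 'position': [166.432, -549.785, 230.472], 'orientation': [-0.001, 0.989, 0.146, -0.0], 'ft_force': [0.292, 0.656, -0.602], 'wrist_torque': [0.014, -0.055, 0.047], 'grasp_force': 0.0, 'width': 85.186} 18.700000000000003
```

View pics/top0.png

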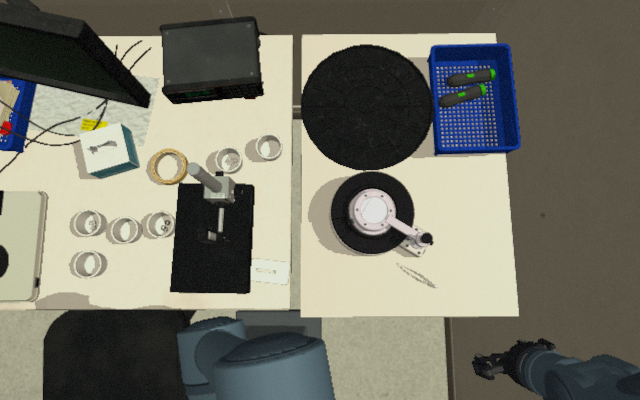

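View pics/side0.png

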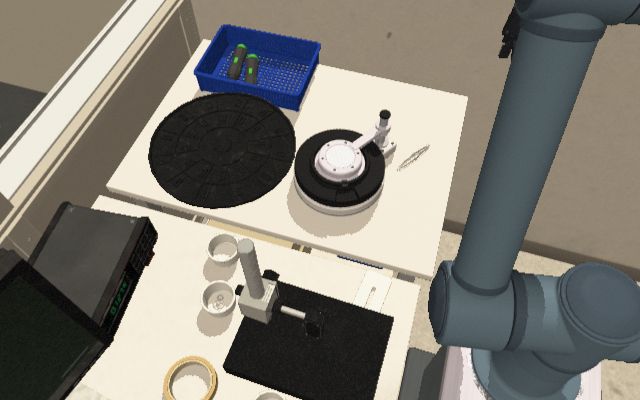

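The top view shows the chamber at (375,212) with its post at (425,238), so the front faces up-left. The tweezers are at (417,275). The side view shows the chamber at (340,165), with its cap at (385,115). I'll enlarge both and fit the cover and cap.

```bash
cat > h.py <<'E'
import cv2,numpy as np
from workcell import env
def cam(n):
    c=env.calibration(n); R=cv2.Rodrigues(np.array(c["rvec"],float))[0]
    return np.array(c["intrinsics"],float),R,np.array(c["tvec"],float).ravel()
def ray(n,p,c=None):
    K,R,t=c or cam(n); d=np.linalg.solve(K,[p[0],p[1],1.])
    if n=="wrist":
        r=np.hypot(d[0],d[1]); d=np.array([d[0]/r*np.sin(r),d[1]/r*np.sin(r),np.cos(r)]) if r>1e-9 else np.array([0,0,1.])
    return -R.T@t,R.T@d
def onz(n,p,z,c=None):
    o,d=ray(n,p,c); return o+d*(z-o[2])/d[2]
def cross(rays):
    A=sum(np.eye(3)-np.outer(d,d)/(d@d) for o,d in rays); b=sum((np.eye(3)-np.outer(d,d)/(d@d))@o for o,d in rays)
    return np.linalg.solve(A,b)
def proj(n,P,c=None):
    K,R,t=c or cam(n); q=R@np.array(P,float)+t
    if n=="wrist":
        r=np.hypot(q[0],q[1]); th=np.arctan2(r,q[2]); q=np.array([q[0]/r*th,q[1]/r*th,1])
    q=K@(q/q[2]); return q[:2]
E
python3 - <<'E'
import cv2,numpy as np
t=cv2.imread("pics/top0.png");s=cv2.imread("pics/side0.png")
f=lambda im,x,y:cv2.resize(np.clip(cv2.pow(im[y:y+125,x:x+130].astype(np.float32)/255,0.5)*255,0,255).astype(np.uint8),(400,385),interpolation=cv2.INTER_CUBIC)
cv2.imwrite("pics/crop1.png",np.hstack([f(t,320,160),f(s,285,100)]))
E
```

```text
(no output)
```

View pics/crop1.png

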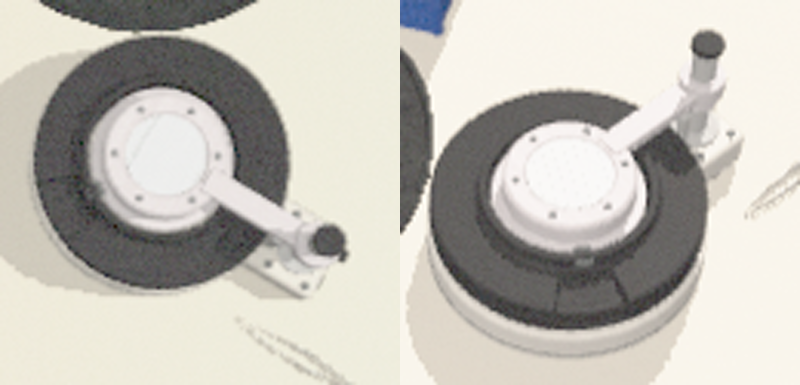

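The crop shows the sight glass at top (374.6,212) and side (340.9,157.8), and the cap at top (426.6,238) and side (385.1,114.3). In the side view the notch outline, with a bump inside it, is at about (346.7,194). In the top view the notch's upper edge line is at about (339,218).

Run:
```python
from h import *
np.set_printoptions(precision=1,suppress=True)
t=cv2.imread("pics/top0.png");s=cv2.imread("pics/side0.png")
C=cross([ray("top",(374.6,212)),ray("side",(340.9,157.8))]);P=cross([ray("top",(426.6,238)),ray("side",(385.1,114.3))])
print("glass",C,"cap",P,np.linalg.norm((P-C)[:2]))
# black collar outline
for n,im,seed in(("top",t,(350,240)),("side",s,(310,180))):
    m=(im.max(2)<95).astype(np.uint8); x,y=seed
    q=np.zeros_like(m); q[y-80:y+60,max(0,x-60):x+110]=m[y-80:y+60,max(0,x-60):x+110]
    q=cv2.morphologyEx(q,cv2.MORPH_OPEN,np.ones((3,3)))
    k,l,st,_=cv2.connectedComponentsWithStats(q); i=l[y,x]; print(n,i,st[i])
for n,p in(("side",(346.7,194.2)),("side",((583-400)/3.077+285,255/3.08+100)),("top",(97/3.077+320,187/3.08+160)),("top",(60/3.077+320,180/3.08+160))):
    for z in(64,82):
        w=onz(n,p,z)-C; u=(P-C)[:2]; f=np.degrees(np.arctan2(w[1],w[0])-np.arctan2(-u[1],-u[0])); print(n,z,onz(n,p,z),"r",np.hypot(*w[:2]),"deg from front",(f+180)%360-180)
# cover ring ellipse in both views
for n,im,c in(("top",t,(374,212)),("side",s,(341,158))):
    m=(im.min(2)>225).astype(np.uint8); print(n,im[int(c[1]),int(c[0])])
```

```text
glass [ 480.1 -325.2   80.5] cap [ 407.3 -442.1  134.5] 137.66824793184205
top 2 [ 331  172   83   82 3497]
side 1 [ 250  100  135  107 7351]
side 64 [ 443.7 -240.2   64. ] r 92.46176283719153 deg from front 55.08804580285232
side 82 [ 441.4 -228.5   82. ] r 104.192171127524 deg from front 53.70955604543738
side 64 [ 457.2 -269.5   64. ] r 60.22938981827267 deg from front 54.20304065352559
side 82 [ 454.6 -257.2   82. ] r 72.61698755536187 deg from front 52.389331032104934
top 64 [ 457.3 -266.8   64. ] r 62.68242321968427 deg from front 53.17010453664608
top 82 [ 455.1 -265.6   82. ] r 64.61490851720782 deg from front 54.57895929057881
top 64 [ 463.4 -235.6   64. ] r 91.13748557669831 deg from front 42.42950931660863
top 82 [ 461.1 -235.    82. ] r 92.2501963047531 deg from front 43.74195489799703
top [220 223 222]
side [233 236 238]
```

Run:
```python
from h import *
np.set_printoptions(precision=1,suppress=True)
t=cv2.imread("pics/top0.png");s=cv2.imread("pics/side0.png")
for n,im,roi,c0 in(("top",t,(325,165,420,262),(374,213)),("side",s,(290,120,392,212),(341,165))):
    m=(im.max(2)<95).astype(np.uint8); pts=[]
    for a in np.radians(np.arange(0,360,3)):
        # last dark pixel within connected dark run, rim
        best=None
        for r in np.arange(20,60,.5):
            x,y=c0[0]+r*np.cos(a),c0[1]+r*np.sin(a)
            if m[int(round(y)),int(round(x))]: best=(x,y)
            elif best is not None: break
        if best: pts.append(onz(n,best,70)[:2])
    p=np.array(pts); k=np.ones(len(p),bool)
    for _ in range(15):
        A=np.c_[2*p[k],np.ones(k.sum())]; x=np.linalg.lstsq(A,(p[k]**2).sum(1),rcond=None)[0]; r=np.sqrt(x[2]+x[:2]@x[:2]); e=abs(np.hypot(*(p-x[:2]).T)-r); k=e<max(2.5,np.median(e)*1.5)
    print(n,x[:2],r,k.sum(),len(p))
o=env.observe();print(proj("wrist",[478,-328,70]))
```

```text
top [ 479.5 -319.5] 107.1997799418065 109 119
side [ 481.8 -308.6] 112.74227979935542 85 116
[ 213.1 -118.5]
```

Collar centre is about (479.5,-320.5), and the cap is 141.6 mm from it, as it should be. Both views put the notch at about 114° in world axes. I'll move over the notch with the fingers shut.

Request:
jog_arm(rows=[[[3.5,-2.2,0],0],[[3.5,-2.2,0],0],[[3.5,-2.2,0],0],[[3.5,-2.2,0],0],[[3.5,-2.2,0],0]], grip=0, force=30)

```text
t: 0.72
position: [302.7, -393.0, 230.9]
orientation: [-0.0, 0.989, 0.146, -0.0]
ft_force: [0.8, 0.1, -0.1]
width: -0.3
grasp_force: 0.0
```

Request:
jog_arm(rows=[[[3.5,-2.2,0],0],[[3.5,-2.2,0],0],[[3.5,-2.2,0],0],[[3.5,-2.2,0],0],[[3.5,-2.2,0],0]])

```text
t: 1.35
position: [438.3, -237.2, 230.9]
orientation: [-0.0, 0.989, 0.146, -0.0]
ft_force: [0.0, -0.4, 1.5]
width: -0.1
grasp_force: 0.0
```

Run:
```python
from h import *
np.set_printoptions(precision=1,suppress=True)
c=cam("wrist"); o=env.observe(); im=env.grab_frame("wrist"); np.save("pics/w1.npy",np.array([c[0],c[1]])); np.save("pics/w1t.npy",c[2])
print(o["position"],o["orientation"],o["ft_force"],o["width"])
for P in([441,-234,64],[479.5,-320.5,95],[407,-442,142],o["position"]): print(proj("wrist",P,c))
cv2.imwrite("pics/w1.png",np.clip((im/255.)**.6*255,0,255).astype(np.uint8))
```

```text
[ 438.3 -237.2  230.9] [-0.   1.   0.1 -0. ] [ 0.  -0.4  1.5] -0.075476296939932
[317.2 175.9]
[415.9 171.9]
[502.5 285.4]
[319.  255.1]
```

View pics/w1.png

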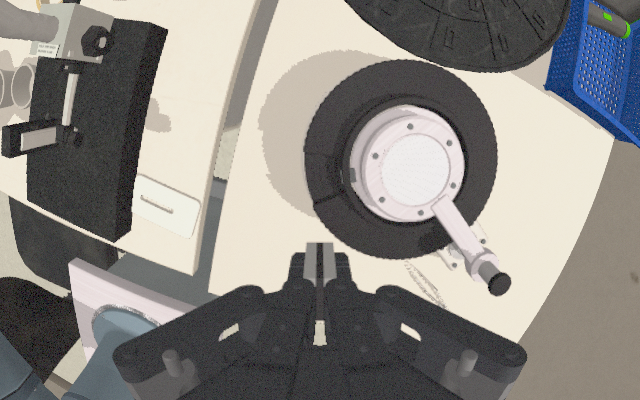

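The wrist view shows the glass at (413,170), within 3 px of prediction. The two notch walls cross near (322,154) and (330,198), with the bump at (350,175). The fingers are shut at (319,250).

Run:
```python
from h import *
np.set_printoptions(precision=1,suppress=True)
K=np.load("pics/w1.npy");c=(K[0],K[1],np.load("pics/w1t.npy"))
C=onz("wrist",(413,170),93,c);print(C)
C=np.array([479.5,-320.5])
for p in((322,154),(330,198),(326,176),(350,175)):
    for z in (64,70):
        w=onz("wrist",p,z,c)[:2]; print(p,z,w,np.hypot(*(w-C)),np.degrees(np.arctan2(*(w-C)[::-1])))
R=np.array([438.3,-237.2]);d=np.array([441.1,-234.2])-R;print(d@[.957,.289],d@[.289,-.957])
```

```text
[ 480.1 -317.8   93. ]
(322, 154) 64 [ 464.1 -232.1] 89.70488876236556 99.85528488014529
(322, 154) 70 [ 465.  -231.8] 89.8671557526746 99.26378018116115
(330, 198) 64 [ 422.2 -253.7] 88.06490209913594 130.6291534888025
(330, 198) 70 [ 423.9 -252.9] 87.53045304095694 129.47259333381456
(326, 176) 64 [ 443.5 -242.7] 85.73349422036995 114.83483398238971
(326, 176) 70 [ 444.8 -242.2] 85.67491534164728 113.90785652107294
(350, 175) 64 [ 451.7 -266. ] 61.18147095526955 116.99848856158496
(350, 175) 70 [ 452.9 -265. ] 61.55077085715528 115.65313382818532
3.546600000000011 -2.0617999999999967
```

Request:
jog_arm(rows=[[[0.3,-0.15,3],0],[[0,0,4],0],[[0,0,4],0],[[0,0,2],0],[[0,0,1],0]])

```text
t: 2.02
position: [439.0, -235.5, 89.7]
orientation: [-0.001, 0.989, 0.146, -0.001]
ft_force: [-0.1, -0.3, -0.2]
width: 0.1
grasp_force: 0.0
```

Request:
jog_arm(rows=[[[0,0,0.5],0],[[0,0,0.5],0],[[0,0,0.3],0],[[0,0,0.2],0],[[0,0,0],0]])

```text
t: 2.65
position: [440.3, -236.2, 76.4]
orientation: [0.0, 0.989, 0.146, 0.0]
ft_force: [0.5, -1.1, 0.4]
width: 0.2
grasp_force: 0.0
```

Request:
jog_arm(rows=[[[0,0,0.2],0],[[0,0,0.2],0],[[0,0,0.2],0],[[0,0,0.2],0],[[0,0,0],0]])

```text
t: 3.28
position: [440.1, -236.0, 68.1]
orientation: [-0.0, 0.989, 0.146, -0.0]
ft_force: [0.9, -0.1, -0.8]
width: 0.3
grasp_force: 0.0
```

Request:
jog_arm(rows=[[[0,0,0.1],0],[[0,0,0.1],0],[[0,0,0.1],0],[[0,0,0.1],0],[[0,0,0],0]])

```text
t: 3.9
position: [440.2, -236.1, 64.2]
orientation: [-0.0, 0.989, 0.146, -0.0]
ft_force: [-1.0, -0.0, -0.3]
width: -0.1
grasp_force: 0.0
```

At 64 mm with no contact, the tip is inside the notch. Now I'll press the key.

Request:
jog_arm(rows=[[[0,0,0.1],0],[[0,0,0.1],0],[[0,0,0.1],0],[[0,0,0.1],0],[[0,0,0.1],0]])

```text
t: 4.53
position: [440.3, -236.2, 60.0]
orientation: [0.0, 0.989, 0.146, 0.0]
ft_force: [-1.3, 1.6, 5.9]
width: 0.1
grasp_force: 2.7
```

Request:
jog_arm(rows=[[[0,0,0.05],0],[[0,0,0],0],[[0,0,0],0],[[0,0,0],0],[[0,0,0],0]])

```text
t: 5.15
position: [440.7, -236.5, 59.2]
orientation: [0.0, 0.989, 0.146, 0.0]
ft_force: [-0.6, 0.8, 7.6]
width: 0.1
grasp_force: 3.7
```

Request:
jog_arm(rows=[[[0,0,0],0],[[0,0,0],0],[[0,0,0],0],[[0,0,0],0],[[0,0,0],0]])

```text
t: 5.78
position: [440.3, -236.2, 58.9]
orientation: [0.0, 0.989, 0.146, 0.0]
ft_force: [-0.2, 0.2, 8.3]
width: -0.1
grasp_force: 5.0
```

Run:
```python
from h import *
im=env.grab_frame("side"); a=cv2.imread("pics/side0.png")
f=lambda im,x,y:cv2.resize(im[y:y+125,x:x+130],(400,385),interpolation=cv2.INTER_CUBIC)
cv2.imwrite("pics/crop2.png",np.hstack([f(a,285,100),f(im,285,100)]))
cv2.imwrite("pics/side1.png",im)
```

```text
(no output)
```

View pics/crop2.png

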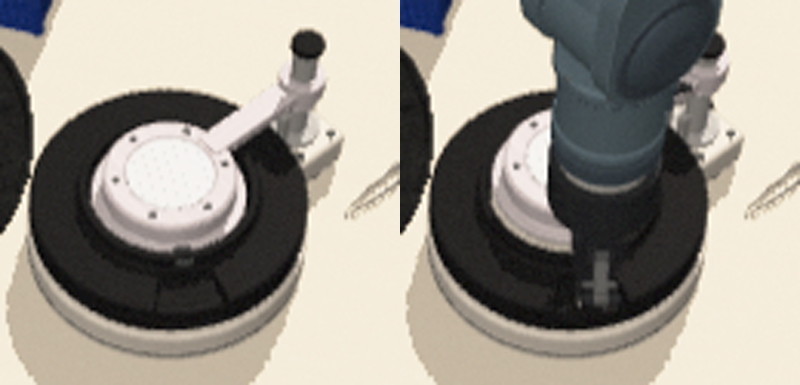

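The right crop shows the finger in the notch at about (600,290). The arm hides most of the cover, and it's unclear whether it has risen. I'll press slightly deeper, then lift and look.

Request:
jog_arm(rows=[[[0,0,0.1],0],[[0,0,0.1],0],[[0,0,0],0],[[0,0,0],0],[[0,0,0],0]])

```text
t: 6.45
position: [440.3, -236.1, 57.0]
orientation: [-0.0, 0.989, 0.146, 0.0]
ft_force: [-1.1, 2.4, 4.0]
width: -0.3
grasp_force: 2.0
```

Request:
jog_arm(rows=[[[0,0,0],0],[[0,0,0],0],[[0,0,0],0],[[0,0,0],0],[[0,0,0],0]])

```text
t: 7.08
position: [440.3, -236.0, 57.0]
orientation: [-0.0, 0.989, 0.146, 0.0]
ft_force: [-1.4, 1.2, 8.4]
width: -0.3
grasp_force: 3.6
```

Request:
jog_arm(rows=[[[0,0,-0.5],0],[[0,0,-1],0],[[0,0,-3],0],[[0,0,-5],0],[[0,0,-5],0]])

```text
t: 7.7
position: [439.5, -235.8, 202.9]
orientation: [-0.0, 0.989, 0.146, -0.001]
ft_force: [1.5, -1.4, 0.4]
width: 0.3
grasp_force: 0.0
```

Run:
```python
from h import *
np.set_printoptions(precision=1,suppress=True)
c=cam("wrist"); o=env.observe(); im=env.grab_frame("wrist"); print(o["position"],o["ft_force"])
for z in(95,115): print(z,proj("wrist",[479.5,-320.5,z],c))
im0=cv2.imread("pics/w1.png"); im=np.clip((im/255.)**.6*255,0,255).astype(np.uint8)
cv2.imwrite("pics/w2.png",np.hstack([cv2.resize(i[40:310,290:530],(400,450)) for i in(im0,im)]))
```

```text
[ 439.5 -235.8  202.9] [ 1.5 -1.4  0.4]
95 [426.4 180.5]
115 [434.2 186.5]
```

View pics/w2.png

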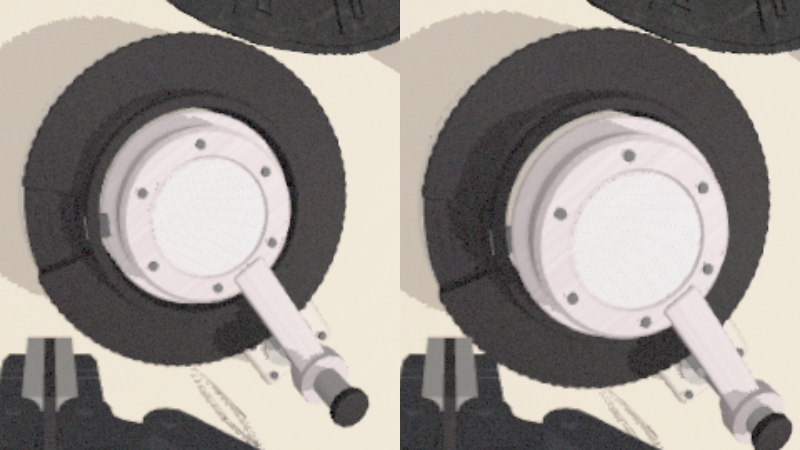

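The cover has risen: the glass is now at wrist pixel (432,184), which fits z ≈ 115, and the arm is still over the mouth. I'll go to the pushing side at about (550,-362) and turn the tool to face the push.

Request:
jog_arm(rows=[[[1.4,3.05,0],0],[[1.4,3.05,0],0],[[1.4,3.05,0],0],[[1.4,3.05,0],0],[[1.4,3.05,0],0]])

```text
t: 8.38
position: [551.7, -362.5, 201.3]
orientation: [-0.0, 0.989, 0.146, -0.0]
ft_force: [0.6, 0.9, 0.4]
width: 0.4
grasp_force: 0.0
```

Request:
jog_arm(rows=[[[0,0,0],0.95],[[0,0,0],0.95],[[0,0,0],0.95],[[0,0,0],0.95],[[0,0,0],0.95]])

```text
t: 9.0
position: [551.0, -361.7, 201.2]
orientation: [-0.0, 0.964, -0.267, -0.001]
ft_force: [-0.2, -0.8, 0.1]
width: -0.2
grasp_force: 0.0
```

Request:
jog_arm(rows=[[[0,0,0],0],[[0,0,0],0]])

```text
t: 9.25
position: [551.2, -361.8, 201.5]
orientation: [-0.0, 0.965, -0.263, -0.0]
ft_force: [-0.4, -0.6, -0.0]
width: -0.1
grasp_force: 0.0
```

Run:
```python
from h import *
from scipy.spatial.transform import Rotation as Ro
o=env.observe(); R=Ro.from_quat(np.r_[o["orientation"][1:],o["orientation"][0]]).as_matrix(); print(np.round(o["position"],1),np.round(o["joint_positions"],2),"tool x yaw",np.degrees(np.arctan2(R[1,0],R[0,0])))
p=o["position"][:2]; C=np.array([479.5,-320.5]); d=p-C; print(np.hypot(*d),np.degrees(np.arctan2(d[1],d[0])), d@R[:2,0], d@R[:2,1])
```

```text
[ 551.2 -361.8  201.5] [-0.68  0.57  0.3   1.31 -0.    3.  ] tool x yaw -30.540487015459984
82.75831481780452 -29.919845129385234 82.7534448932334 -0.8964392007875901
```

Request:
jog_arm(rows=[[[0,0,3],0],[[0,0,3],0],[[0,0,2.5],0],[[0,0,1.5],0],[[0,0,0],0]])

```text
t: 9.88
position: [550.6, -361.3, 100.6]
orientation: [-0.0, 0.964, -0.264, -0.001]
ft_force: [0.9, -0.2, 1.0]
width: -0.0
grasp_force: 0.0
```

Request:
jog_arm(rows=[[[-0.5,0,0],0],[[-0.5,0,0],0],[[-0.4,0,0],0],[[-0.3,0,0],0],[[0,0,0],0]])

```text
t: 10.5
position: [536.6, -353.1, 102.0]
orientation: [0.0, 0.964, -0.264, 0.0]
ft_force: [0.1, -0.7, -0.2]
width: 0.5
grasp_force: 0.0
```

Request:
jog_arm(rows=[[[-0.63,-0.28,0],-0.25],[[-0.63,-0.28,0],-0.25],[[-0.63,-0.28,0],-0.25],[[-0.63,-0.28,0],-0.25],[[-0.63,-0.28,0],-0.25]])

```text
t: 11.12
position: [515.0, -327.4, 102.0]
orientation: [0.0, 0.988, -0.157, 0.001]
ft_force: [0.4, -1.4, -0.5]
width: -0.1
grasp_force: 0.6
```

Request:
jog_arm(rows=[[[-0.63,-0.28,0],-0.25],[[-0.63,-0.28,0],-0.25],[[-0.63,-0.28,0],-0.25],[[-0.63,-0.28,0],-0.25],[[-0.63,-0.28,0],-0.25]])

```text
t: 11.75
position: [487.7, -306.5, 102.0]
orientation: [0.0, 0.999, -0.049, 0.001]
ft_force: [0.9, -0.5, -0.7]
width: -0.2
grasp_force: 0.6
```

Request:
jog_arm(rows=[[[-0.63,-0.28,0],-0.25],[[-0.63,-0.28,0],-0.25],[[-0.63,-0.28,0],-0.25],[[-0.63,-0.28,0],-0.25],[[-0.63,-0.28,0],-0.25]])

```text
t: 12.38
position: [456.4, -292.2, 102.1]
orientation: [0.0, 0.998, 0.06, 0.001]
ft_force: [1.5, 0.3, -1.0]
width: -0.1
grasp_force: 0.6
```

Request:
jog_arm(rows=[[[-0.63,-0.28,0],-0.25],[[-0.63,-0.28,0],-0.25],[[-0.63,-0.28,0],-0.25],[[-0.63,-0.28,0],-0.25],[[-0.63,-0.28,0],-0.25]])

```text
t: 13.0
position: [422.8, -285.0, 102.1]
orientation: [0.0, 0.986, 0.169, 0.001]
ft_force: [2.0, -0.1, 0.7]
width: 0.2
grasp_force: 0.6
```

Request:
jog_arm(rows=[[[-0.63,-0.28,0],-0.25],[[-0.63,-0.28,0],-0.25],[[-0.5,-0.22,0],-0.2],[[-0.3,-0.13,0],-0.12],[[0,0,0],0]])

```text
t: 13.62
position: [399.6, -284.2, 101.9]
orientation: [0.0, 0.971, 0.238, 0.0]
ft_force: [0.0, -0.4, 1.0]
width: -0.0
grasp_force: 0.0
```

Request:
jog_arm(rows=[[[0.5,0,0],0],[[1,0,0],0],[[1.5,0,0],0],[[0,0,-4],0],[[0,0,-6],0]])

```text
t: 14.25
position: [426.0, -268.4, 201.1]
orientation: [-0.002, 0.971, 0.239, -0.001]
ft_force: [0.8, -1.4, 0.5]
width: -0.1
grasp_force: 0.0
```

Request:
jog_arm(rows=[[[3,-2,-3],0],[[3,-4,0],0],[[3,-4,0],0],[[0,0,0],0],[[0,0,0],0]])

```text
t: 14.88
position: [460.4, -139.8, 231.8]
orientation: [0.0, 0.971, 0.239, -0.0]
ft_force: [-0.5, -0.0, 1.1]
width: 0.1
grasp_force: 0.0
```

Run:
```python
from h import *
np.set_printoptions(precision=2,suppress=True)
o=env.observe(); t=env.grab_frame("top"); s=env.grab_frame("side"); w=env.grab_frame("wrist"); print(o["position"],o["ft_force"],o["qd"])
f=lambda im,x,y:cv2.resize(im[y:y+150,x:x+160],(400,375),interpolation=cv2.INTER_CUBIC)
cv2.imwrite("pics/crop3.png",np.hstack([f(t,310,150),f(s,265,90)])); cv2.imwrite("pics/w3.png",w)
```

```text
[ 460.38 -139.76  231.81] [-0.47 -0.04  1.14] [-0.03  0.    0.   -0.    0.   -0.  ]
```

View pics/crop3.png

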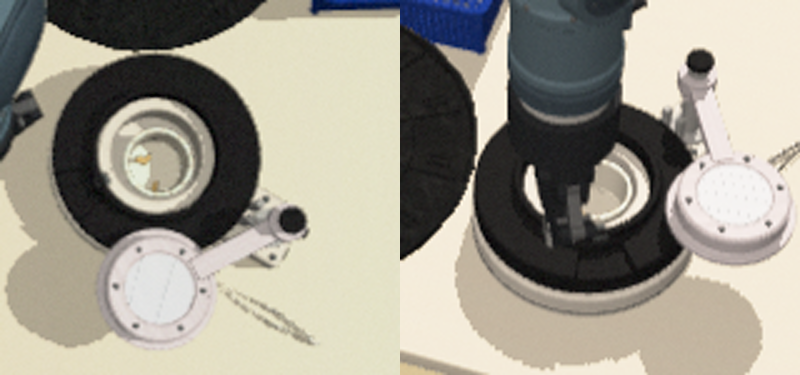

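View pics/w3.png

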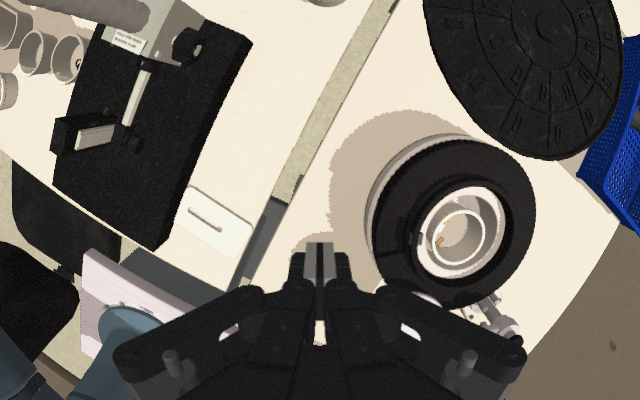

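The top crop shows the mouth clear with the cup upright in it at (162,160), and the cover standing at (162,288). The tweezers lie where they were, and the gripper is clear of everything. I'll check the swing angle and hand in if it's good.

Run:
```python
from h import *
c=onz("top",(374.8,265.2),115)[:2]; P=np.array([407,-442]); d=c-P
sw=np.arctan2(d[1],d[0])-np.arctan2(121.5,72.5); print(c,np.hypot(*d),sw)
if .88<sw<1.2: print(env.finish_job())
```

```text
[ 342.1491299  -318.18107465] 139.7739661995241 1.0204663350747714
the job is handed in; nothing more can be done
None
```

The chamber is open and the job is handed in: the key was pressed, the cover rose and now stands swung about 1.0 rad round its post, the mouth is clear, and the cup inside and the tweezers look undisturbed.

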